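# Empty the spill bin, unbolt its sagging gate and hold it ajar

### The job

The spill bin has to be wiped out: lift the white-capped bottle out of it and stand it upright on the black pad, letting go of it gently. Then take the bolt's red knob, lift the sagging bolt so that its nose clears the bent keeper while you draw it back (do not wrench it against the keeper), and pull the gate open by the knob to about 30 degrees. The gate is sprung shut, so finish while still gripping the knob and holding the gate ajar; leave the white earbud case where it lies.

Things in the scene. Friction and masses are not known exactly. Their poses are not given: they have to be found in the camera images.
- bottle: pale translucent plastic bottle with a white screw cap, loose in the bin: body 38 mm diameter and 66 mm tall, 74 mm with cap, about 90 g. Origin: centre of its underside; z up its axis.
- pad: black rubber pad fixed on the worktop, 95 mm (x) by 120 mm (y), 4 mm thick. Origin: centre of its underside.
- spill_bin: blue steel tray, fixed on the worktop. x points from the gate to the back wall, y to the gate's hinge side, z up; the inside runs from x = -61 to 78 and y = -48 to 54 mm. Origin: on the worktop. Inner floor 12 mm up; three 4 mm walls rise to 56 mm; the yellow gate closes the fourth side, at x = -64 mm, top edge 63 mm up. Bolt straps, posts and keeper end 88 mm up; only the knob stands higher.
- gate_hinge (a point): point on the gate's vertical hinge axis, 58 mm above the worktop, at the bin's x = -64, y = +56 mm.
- gate (a joint): opening angle of the gate (rad), 0 = shut, 1.3 = limit. It swings outward (to the bin's -x), clockwise seen from above. A spring of 0.07 N m at 0, plus 0.12 N m per rad, shuts it.
- bolt_knob (a point): middle of the bolt's red knob: an upright cylinder, 16 mm diameter and 34 mm tall (17 mm above and below this point), on a thin stem above a 10 mm steel rod that lies along the gate's front. With the bolt home and sagging it is at the bin's x = -78, y = -24 mm, 109 mm up. It rides with the gate, and moves along the gate and up with the two bolt joints.
- bolt_draw (a joint): how far the bolt is drawn back (m) along the gate towards the hinge (the bin's +y when shut): 0 = home, 0.032 = fully back; about 1 N of friction. From 0.022 on, its tip is out of the keeper and the gate can swing.
- bolt_lift (a joint): how far the sagging bolt is lifted straight up (m): 0 = sagging, 0.016 = limit; it falls back when let go (100 g). Its turned-down nose catches behind the keeper's lip after 5 to 7 mm of drawing unless lifted by more than 8 mm; aim for 12 mm until it has been drawn 22 mm.
- earbuds: rounded white earbud case, 46 by 56 by 24 mm, lying on the worktop at the front right; a bystander. Origin: centre of its underside.
- keeper_lip (a point): top edge of the brass keeper's upturned lip, at the bin's x = -78, y = -56 mm, 51.5 mm up; the loop round it is 10 mm wide along y and 85 mm high.

How it is judged:
By the outcome, as a careful person would: the job done as asked, in the order asked, and still so for the second after the job is handed in, while the arm keeps its last pose, push and grip.
It also fails if it takes over 61 s, if anything falls off the work surface, if the arm or the gripper's body presses on something with over 40 N, if the wrist force passes 120 N, or if a joint passes its speed limit or range.

### The arm

A 6-joint arm with a two-finger parallel gripper is mounted at the origin on a cart in front of the work surface, level with it; the furniture and walls round the work are solid. World frame = base frame: x ahead of the robot, y to its left, z up, the work surface at z = 0. Lengths are in mm, angles in rad, forces in N, time in s.
With the tool pointing down it reaches from about 350 to 975 mm from the base axis. Payload 7.1 kg.
Tool frame: the origin (TCP) lies midway between the tips of the shut fingers; the grasp point (between the pads) lies 19 mm behind it (ctrl.grasp_offset is the distance from the TCP to the grasp point, in mm); z points along the fingers, y is the line along which they close (so a half turn about z gives the same grasp; the last joint's range is limited). The gripper opens to 88 mm and grips with 3 to 60 N. Pads are 20 mm wide; open, the fingers measure 115 mm over their backs; the gripper's body (75 mm by 178 mm) begins 61 mm behind the grasp point.
Start: joints at [1.247, 0.423, 1.63, -0, 1.089, -0.019], TCP at [187.532, 596.185, 222.675] pointing down, gripper open.
Joint ranges: [-3, 3], [-0.9, 2.11], [0.09, 2.58], [-1.31, 4.45], [0.11, 2.69], [-2.54, 2.54]. Speed limits (rad/s): [2.39, 2.39, 3.01, 3.14, 3.14, 3.14].

### API

Orientations are given as a rotation vector (axis times angle).
In Python, from workcell import ctrl gives the robot as it stands. The module is installed in compiled form; this text tells all that it offers.
- The arm moves only by the tool servo_tool, never from a script. Its argument "rows" is a list of rows, each a list of 7 numbers: the turn, a rotation vector about the tool's x, y, z as a fraction of full scale, then the shift along the tool's x, y, z as a fraction of full scale, then the finger opening in mm, from 0 to 87.8. A call has 1 to 10 rows; each row is the pose to reach, as a shift and turn from the pose commanded when the call began, along the tool's axes at that moment; what a row does not reach only later rows make up. Full scale, the value 1, is 20 cm for a shift and 1.5 rad for a turn. A row lasts 1/8 s, in which the tool goes at most 62.5 mm and 10.7 degrees, less where a joint would pass 70% of its speed; a pose out of reach is approached as far as the arm can. A call with a number of a shift or a turn outside -1 to 1 is refused whole. A call with a gripper value outside its range is refused whole. The fingers move at their own pace and stop on an object; the grip force is fixed at half the most. Time passes only in rows, so rows that repeat a pose let the fingers close. It gives the time, the measured TCP pose, the force, the opening and the grip force at its end, in the units of the state.
- ctrl.get_obs(): the state, without advancing time (a new reading comes with each control period).
- ctrl.get_image(name): name is "side" or "top"; returns (picture, depth): 400x640x3 uint8, red, green, blue; 400x640 float32, mm along the optical axis (not along the pixel's ray), 0 where there is no reading.
- ctrl.camera_info(name): a dict with "intrinsics" (3x3 intrinsics, pixels), "R" (3x3) and "t" (3): a world point X has camera coordinates R X + t. Camera axes: x right, y down, z forward; pixel columns grow to the right and rows downward; lengths in mm; the calibration is good to about 2 mm. A picture is of the moment at which its call begins. camera_info takes no time and is no camera call.
- ctrl.close_job(): hands the job in; it is judged then, once.
The state is a dict: "t": time; "qpos": joint angles; "qvel": joint speeds; "joint_torque": joint torques, N m; "ee_pos": TCP position; "orientation": TCP orientation; "ft_force": force on the tool from outside, world axes, zero at the start; "moment": the same for the moment, N m; "width": finger opening in mm; "grasp_force": force on a finger pad.
Only numpy, scipy, OpenCV 4.12 (cv2) and the standard library are available. Lean on these libraries where they do the work, as an engineer would, in place of code of your own. Each camera call takes 0.05 s, during which the arm holds its last target. There are 200 camera calls.

## Working session

There is one attempt and no reset: what is moved stays moved. The work goes in short steps, Python scripts to look and compute and a tool call to move; the robot and the scene stay as the last step left them, time stands still between calls to the robot, and variables do not carry over. Pictures are saved under pics/ and viewed, at most 12 in all, crops included, and the job is handed in when it is done.

Besides the shell and the picture viewer there is one more tool, called after "Emit:" as name(argument=value, ...) on one line, values as JSON. servo_tool: Moves the arm, as the interface text tells. Its arguments: {"type":"object","properties":{"rows":{"type":"array","items":{"type":"array","items":{"type":"number"}}}},"required":["rows"]}

```bash
mkdir -p pics; cat > h.py <<'E'
import numpy as np, cv2
from workcell import ctrl
from scipy.spatial.transform import Rotation as Ro
def grab(n):
    im,d=ctrl.get_image(n); c=ctrl.camera_info(n)
    return im,d,np.array(c["intrinsics"]),np.array(c["R"]),np.array(c["t"])
def cloud(d,K,R,t):
    v,u=np.mgrid[:d.shape[0],:d.shape[1]]
    p=np.stack([(u-K[0,2])/K[0,0]*d,(v-K[1,2])/K[1,1]*d,d],-1)
    w=(p-t)@R   # R^T (p-t)
    w[d<=0]=np.nan
    return w
def project(X,K,R,t):
    p=R@np.asarray(X,float)+t; q=K@p; return q[:2]/q[2]
def ray_z(u,v,z,K,R,t):
    o=-R.T@t; r=R.T@np.linalg.solve(K,[u,v,1]); return o+r*(z-o[2])/r[2]
def show():
    o=ctrl.get_obs(); print({k:np.round(o[k],3) for k in("t","qpos","ee_pos","orientation","ft_force","width","grasp_force")})
E
python3 - <<'E'
from h import *
show()
for n in("side","top"):
    im,d,K,R,t=grab(n); np.savez(f"{n}0.npz",im=im,d=d); cv2.imwrite(f"pics/{n}0.png",im[...,::-1])
    print(n,"cam",np.round(-R.T@t),np.round(R[2],2),K[0,0])
o=ctrl.get_obs();print(Ro.from_rotvec(o["orientation"]).as_matrix().round(3))
E
```

```text
{'t': np.float64(0.0), 'qpos': array([ 1.247,  0.424,  1.631,  0.   ,  1.089, -0.019]), 'ee_pos': array([187.372, 595.687, 221.933]), 'orientation': array([-4.770e-01, -3.105e+00,  2.000e-03]), 'ft_force': array([ 0.566, -0.304, -0.342]), 'width': np.float64(87.766), 'grasp_force': np.float64(0.0)}
side cam [ 296. -433.  920.] [ 0.22  0.42 -0.88] 438.719964609293
top cam [ 259.  -35. 1232.] [ 0.21  0.   -0.98] 456.6266513101704
[[-0.954  0.3   -0.   ]
 [ 0.3    0.954 -0.001]
 [ 0.    -0.001 -1.   ]]
```

View pics/side0.png

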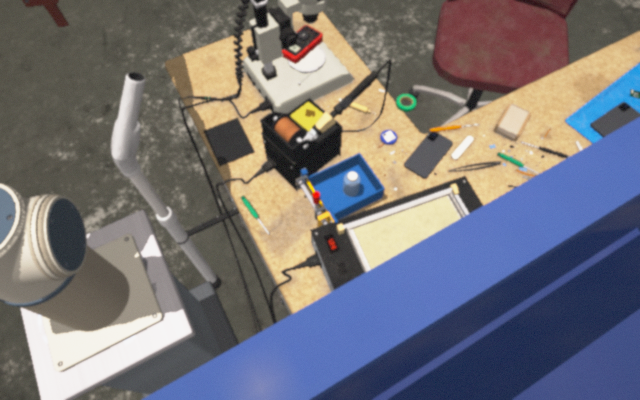

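View pics/top0.png

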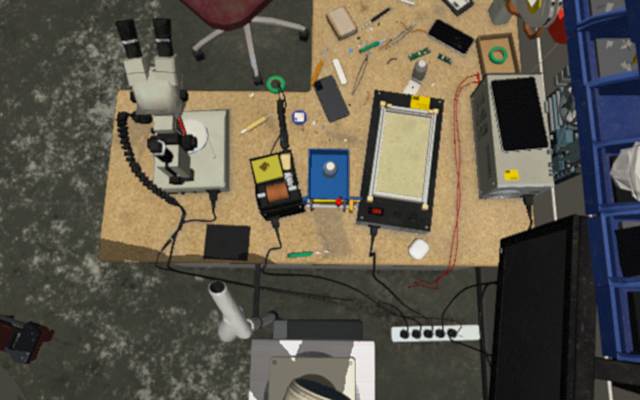

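The side view shows the bin at about (345,185), the bottle cap at (352,178) and the red knob at (317,197). In the top view the pad is at (227,242), the bottle at (330,168), the knob at (338,202), the gate along row 201 and the earbuds at (418,248). A soldering station stands left of the bin and a preheater stands right of it.

```bash
python3 - <<'E'
from h import *
def hs(im): return cv2.cvtColor(im,cv2.COLOR_RGB2HSV)
D={}
for n in("top","side"):
    z=np.load(n+"0.npz"); c=ctrl.camera_info(n); D[n]=(z["im"],z["d"],np.array(c["intrinsics"]),np.array(c["R"]),np.array(c["t"]))
im,d,K,R,t=D["top"]; W=cloud(d,K,R,t); H=hs(im)
def roi(m,u0,u1,v0,v1):
    r=np.zeros_like(m); r[v0:v1,u0:u1]=m[v0:v1,u0:u1]; return r
def st(name,m,W):
    p=W[m&~np.isnan(W[...,0])]; v,u=np.nonzero(m)
    print(name,m.sum(),"uv",u.mean().round(1),v.mean().round(1),"med",np.nanmedian(p,0).round(1),"lo",np.percentile(p,3,axis=0).round(),"hi",np.percentile(p,97,axis=0).round())
red=((H[...,0]<6)|(H[...,0]>174))&(H[...,1]>170)&(H[...,2]>100)
mr=roi(red,325,350,190,212); st("knob",mr,W)
yel=(H[...,0]>20)&(H[...,0]<34)&(H[...,1]>150)&(H[...,2]>100); my=roi(yel,300,365,192,212); st("gate",my,W)
dark=roi(im.max(2)<50,195,260,215,270); st("pad",dark,W)
cnt,_=cv2.findContours(dark.astype(np.uint8),cv2.RETR_EXTERNAL,cv2.CHAIN_APPROX_SIMPLE); cc=max(cnt,key=cv2.contourArea)
rr=cv2.minAreaRect(cc);bx=cv2.boxPoints(rr); print("pad rect",rr); print(np.array([ray_z(*b,4,K,R,t) for b in bx]).round(1))
P=np.mean([ray_z(*b,4,K,R,t) for b in bx],0);print("pad centre",P)
blue=roi((H[...,0]>95)&(H[...,0]<125)&(H[...,1]>130),298,360,140,212); st("bin",blue,W)
cc=max(cv2.findContours(blue.astype(np.uint8),cv2.RETR_EXTERNAL,cv2.CHAIN_APPROX_SIMPLE)[0],key=cv2.contourArea)
bx=cv2.boxPoints(cv2.minAreaRect(cc)); print("bin rect@56",np.array([ray_z(*b,56,K,R,t) for b in bx]).round(1))
cap=roi((H[...,1]<60)&(H[...,2]>120),312,348,152,188); st("cap",cap,W)
top=roi(W[...,2]>60,312,348,152,188); st("bottle top",top,W)
# heights around bin for clearances
for nm,(u0,u1,v0,v1) in dict(solder=(245,305,145,220),hot=(358,445,88,230),ear=(405,432,236,262)).items():
    p=W[v0:v1,u0:u1].reshape(-1,3); p=p[p[:,2]>20]; print(nm,np.percentile(p,[1,99],axis=0).round())
im2,d2,K2,R2,t2=D["side"];W2=cloud(d2,K2,R2,t2);H2=hs(im2)
r2=((H2[...,0]<6)|(H2[...,0]>174))&(H2[...,1]>150)&(H2[...,2]>90); st("knob side",roi(r2,305,330,185,212),W2)
c2=roi((H2[...,1]<60)&(H2[...,2]>150),340,365,165,200); st("cap side",c2,W2)
a=cv2.resize(im[130:270,190:450],(780,420),interpolation=cv2.INTER_CUBIC)
cv2.imwrite("pics/t1.png",a[...,::-1])
b=cv2.resize(im2[140:235,260:400],(790,536),interpolation=cv2.INTER_CUBIC); cv2.imwrite("pics/s1.png",b[...,::-1])
E
```

```text
knob 26 uv 338.3 201.5 med [487.7 -64.  125. ] lo [483. -70. 116.] hi [495. -59. 131.]
gate 72 uv 331.1 201.3 med [503.4 -38.   63.2] lo [ 478. -108.   57.] hi [508.  -3.  87.]
pad 1450 uv 227.1 243.1 med [396.  231.8   3.7] lo [354. 179.  -3.] hi [440. 287.   8.]
pad rect ((226.00552368164062, 242.39500427246094), (44.41221618652344, 33.479976654052734), 3.012787342071533)
[[355.3 293.4   4. ]
 [445.6 294.8   4. ]
 [440.7 174.    4. ]
 [350.5 174.4   4. ]]
pad centre [398.01928188 234.14321191   4.        ]
bin 1817 uv 327.8 174.9 med [580.8 -36.5  13.1] lo [515. -90.   8.] hi [648.  13.  59.]
bin rect@56 [[ 646.5   35.1   56. ]
 [ 648.4 -121.4   56. ]
 [ 499.7 -120.9   56. ]
 [ 497.8   31.6   56. ]]
cap 95 uv 329.6 166.7 med [590.7 -43.4  82. ] lo [579. -54.  70.] hi [606. -30.  89.]
bottle top 160 uv 329.8 167.4 med [589.3 -43.5  73.4] lo [576. -59.  64.] hi [609. -28.  88.]
solder [[459.  26.  33.]
 [615. 154. 179.]]
hot [[ 435. -336.   49.]
 [ 797. -124.  113.]]
ear [[ 361. -305.   20.]
 [ 411. -256.   30.]]
knob side 55 uv 315.7 197.0 med [488.9 -65.8 123.1] lo [485. -69.  98.] hi [495. -58. 128.]
cap side 115 uv 351.9 177.2 med [591.8 -42.9  83.1] lo [583. -55.  35.] hi [617.  -9.  87.]
```

View pics/t1.png

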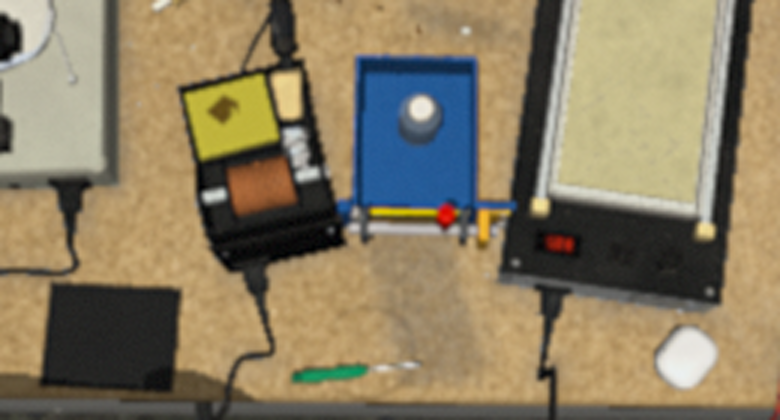

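View pics/s1.png

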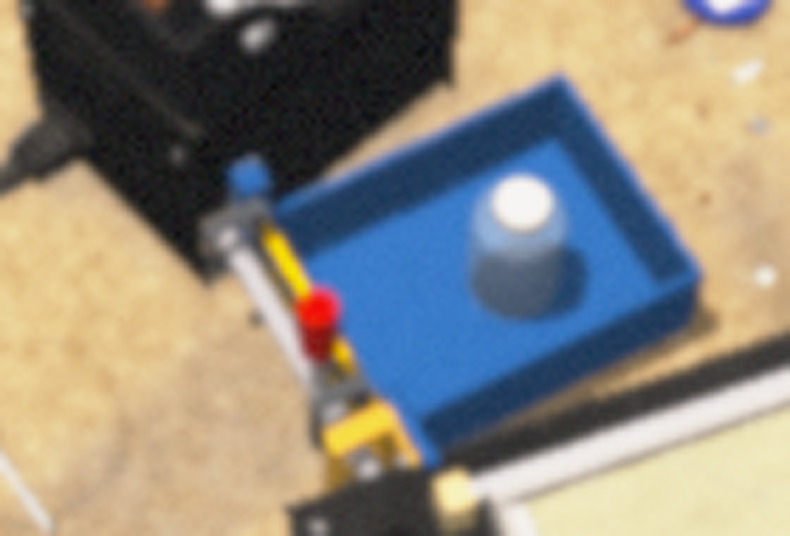

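The enlarged crops show the bin square to the world axes. The knob sits over the yellow gate and the bottle stands upright, right of the bin's centre line. Before moving I'll check obstacle heights along the route and how the arm's yaw lines up.

```bash
python3 - <<'E'
from h import *
P=[]
for n in("top","side"):
    z=np.load(n+"0.npz"); c=ctrl.camera_info(n); K,R,t=map(np.array,(c["intrinsics"],c["R"],c["t"]))
    P.append(cloud(z["d"],K,R,t).reshape(-1,3)); print(n,[project(x,K,R,t).round() for x in((187,596,222),(0,0,300))])
    W=P[-1].reshape(400,640,3)
    if n=="top": print(W[300,225].round(),W[325,240].round(),W[340,20].round(),W[375,320].round())
P=np.vstack(P); P=P[~np.isnan(P[:,0])]
print("max z per 60mm cell; rows x, cols y 620..-200")
ys=range(620,-201,-60); print("      ",list(ys))
for x in range(120,720,60):
    r=[]
    for y in ys:
        m=(abs(P[:,0]-x)<30)&(abs(P[:,1]-y)<30); r.append(int(np.percentile(P[m,2],98)) if m.sum() else None)
    print(x,r)
m=(P[:,0]>455)&(P[:,0]<530)&(P[:,1]>15)&(P[:,1]<80);print("solder near",np.percentile(P[m,2],99), np.percentile(P[m&(P[:,2]>40)],[1,99],axis=0).round())
E
```

```text
top [array([ 29., 327.]), array([305., 437.])]
[250. 153. 355.] [201. 135. 282.] [173. 533. 344.] [ 66. -24.  19.]
side [array([65., 11.]), array([  9., 247.])]
max z per 60mm cell; rows x, cols y 620..-200
       [620, 560, 500, 440, 380, 320, 260, 200, 140, 80, 20, -40, -100, -160]
120 [-735, 345, 346, -734, -736, 715, 700, -642, 3, 14, 363, 364, 14, 3]
180 [239, 372, 346, -732, 651, 722, -735, 230, 292, -11, -8, -6, -5, -12]
240 [317, 318, -733, -734, -735, -734, -735, 363, 369, -731, -703, -715, -728, -732]
300 [-733, -735, -734, -105, -25, -351, -495, 354, 364, -93, -224, -348, -484, -14]
360 [-733, 3, 3, 7, 10, 4, 7, 7, 9, 26, 14, 6, 4, 39]
420 [-744, 3, 4, 4, 11, 4, 8, 8, 5, 35, 4, 4, 36, 84]
480 [None, 3, 3, 4, 105, 20, 32, 4, 177, 174, 174, 126, 89, 104]
540 [None, 3, 3, 234, 220, 295, 55, 4, 169, 173, 165, 15, 84, 106]
600 [None, 3, 4, 288, 278, 293, 204, 5, 131, 190, 98, 86, 80, 106]
660 [None, 4, 3, 291, 329, 327, 287, 4, 7, 221, 56, 56, 56, 106]
solder near 176.06436227222196 [[472.  16.  43.]
 [529.  79. 177.]]
```

```bash
python3 - <<'E'
from h import *
for n in("top","side"):
    z=np.load(n+"0.npz"); c=ctrl.camera_info(n); K,R,t=map(np.array,(c["intrinsics"],c["R"],c["t"]))
    p=cloud(z["d"],K,R,t).reshape(-1,3); m=(p[:,0]>150)&(p[:,0]<350)&(p[:,1]>60)&(p[:,1]<280)&(p[:,2]>-100)&(p[:,2]<420)
    q=p[m]; print(n,m.sum())
    for zz in range(-100,420,40):
        s=q[(q[:,2]>=zz)&(q[:,2]<zz+40)]
        if len(s)>3: print(zz,len(s),np.percentile(s,[2,98],axis=0)[:,:2].round().tolist())
E
```

```text
top 1697
-100 21 [[182.0, 101.0], [323.0, 178.0]]
-60 34 [[150.0, 93.0], [345.0, 225.0]]
-20 231 [[321.0, 65.0], [350.0, 273.0]]
100 4 [[158.0, 172.0], [165.0, 178.0]]
140 14 [[157.0, 170.0], [169.0, 199.0]]
180 84 [[163.0, 158.0], [195.0, 200.0]]
220 229 [[174.0, 119.0], [205.0, 188.0]]
260 356 [[186.0, 124.0], [234.0, 171.0]]
300 359 [[213.0, 134.0], [274.0, 178.0]]
340 365 [[242.0, 144.0], [285.0, 183.0]]
side 3261
-100 134 [[163.0, 107.0], [322.0, 191.0]]
-60 164 [[150.0, 90.0], [345.0, 191.0]]
-20 369 [[150.0, 68.0], [350.0, 270.0]]
20 133 [[163.0, 176.0], [189.0, 191.0]]
60 152 [[162.0, 176.0], [189.0, 190.0]]
100 154 [[159.0, 171.0], [194.0, 188.0]]
140 166 [[159.0, 161.0], [198.0, 183.0]]
180 75 [[164.0, 143.0], [212.0, 178.0]]
220 332 [[175.0, 121.0], [228.0, 166.0]]
260 573 [[188.0, 126.0], [241.0, 158.0]]
300 494 [[214.0, 136.0], [266.0, 159.0]]
340 515 [[242.0, 146.0], [285.0, 187.0]]
```

Emit:
servo_tool(rows=[[0,0,0,0,0,-0.3,87],[0,0,0,0,0,-0.6,87],[0,0,0,0,0,-0.6,87]])

```text
t: 0.48
ee_pos: [188.3, 598.5, 348.1]
orientation: [0.477, 3.104, 0.015]
ft_force: [0.1, 0.4, -0.7]
width: 86.8
grasp_force: 0.0
```

The pole is a fixed angled obstacle whose tip is at about (285,185,370), so I'll sweep round it at a large radius.

Emit:
servo_tool(rows=[[0,0,0.08,-0.25,-0.13,0,87],[0,0,0.16,-0.5,-0.27,0,87],[0,0,0.24,-0.75,-0.4,0,87],[0,0,0.24,-0.99,-0.54,0,87],[0,0,0.24,-0.99,-0.54,0,87]])

```text
t: 1.1
ee_pos: [345.5, 430.9, 341.3]
orientation: [-1.032, -2.967, 0.004]
ft_force: [-0.5, -0.1, -0.3]
width: 86.7
grasp_force: 0.0
```

```bash
cat >> h.py <<'E'
def togo(target,yaw=None):
    """target TCP (world mm), yaw (deg) of tool y -> fractions in tool frame"""
    o=ctrl.get_obs(); M=Ro.from_rotvec(o["orientation"]).as_matrix(); p=np.array(o["ee_pos"])
    if yaw is None: yaw=np.degrees(np.arctan2(M[1,1],M[0,1]))
    y=np.array([np.cos(np.radians(yaw)),np.sin(np.radians(yaw)),0]); z=np.array([0,0,-1.]); T=np.stack([np.cross(y,z),y,z],1)
    print("pos",p.round(1),"yaw",np.degrees(np.arctan2(M[1,1],M[0,1])).round(1),"q",np.round(o["qpos"],3),"F",np.round(o["ft_force"],1),"t",round(float(o["t"]),2))
    print("turn",(Ro.from_matrix(M.T@T).as_rotvec()/1.5).round(3),"shift",(M.T@(np.array(target)-p)/200).round(3))
E
python3 -c "
from h import *
togo((500,200,350),20)"
```

```text
pos [345.5 430.9 341.3] yaw 51.7 q [ 8.740e-01  1.980e-01  1.664e+00 -1.000e-03  1.282e+00 -2.800e-02] F [-0.5 -0.1 -0.3] t 1.1
turn [-0.001  0.001  0.368] shift [-1.322 -0.426 -0.042]
```

Emit:
servo_tool(rows=[[0,0,0.1,-0.3,-0.1,-0.03,87],[0,0,0.2,-0.6,-0.2,-0.05,87],[0,0,0.26,-0.94,-0.35,-0.06,87],[0,0,0.26,-0.94,-0.35,-0.06,87]])

```text
t: 1.6
ee_pos: [449.3, 260.9, 353.8]
orientation: [-1.585, -2.712, 0.002]
ft_force: [0.2, 0.3, 0.8]
width: 87.0
grasp_force: 0.0
```

```bash
python3 -c "
from h import *
togo((560,60,350),0)"
```

```text
pos [449.3 260.9 353.8] yaw 29.4 q [ 0.503  0.133  1.715 -0.     1.295 -0.01 ] F [0.2 0.3 0.8] t 1.6
turn [-0.001  0.     0.342] shift [-1.147 -0.01   0.019]
```

Emit:
servo_tool(rows=[[0,0,0.1,-0.3,0,0,87],[0,0,0.2,-0.6,0,0,87],[0,0,0.3,-0.9,0,0,87],[0,0,0.34,-1,0,0,87],[0,0,0.34,-1,0,0,87]])

```text
t: 2.22
ee_pos: [547.4, 89.3, 353.9]
orientation: [-2.213, -2.228, 0.001]
ft_force: [0.9, 0.5, -0.3]
width: 87.1
grasp_force: 0.0
```

```bash
python3 -c "
from h import *
togo((591,-43,180),0)"
```

```text
pos [547.4  89.3 353.9] yaw 0.4 q [1.400e-01 1.920e-01 1.644e+00 1.000e-03 1.307e+00 1.330e-01] F [ 0.9  0.5 -0.3] t 2.23
turn [-0.001 -0.     0.004] shift [-0.663  0.215  0.869]
```

Emit:
servo_tool(rows=[[0,0,0,-0.25,0.1,0,87],[0,0,0,-0.5,0.2,0,80],[0,0,0,-0.66,0.215,0.2,76],[0,0,0,-0.66,0.215,0.45,70],[0,0,0,-0.66,0.215,0.7,66],[0,0,0,-0.66,0.215,0.87,66],[0,0,0,-0.66,0.215,0.87,66]])

```text
t: 3.1
ee_pos: [589.0, -40.4, 178.1]
orientation: [-2.207, -2.229, 0.006]
ft_force: [0.3, -0.2, -0.1]
width: 65.8
grasp_force: 0.0
```

```bash
python3 - <<'E'
from h import *
togo((591,-43,48),0)
a=[]
for n,(u0,u1,v0,v1) in dict(top=(280,380,120,220),side=(270,390,120,220)).items():
    im,d,K,R,t=grab(n); a.append(cv2.resize(im[v0:v1,u0:u1],(400,400),interpolation=cv2.INTER_CUBIC))
cv2.imwrite("pics/a.png",np.hstack(a)[...,::-1])
E
```

```text
pos [589.  -40.4 178.1] yaw 0.6 q [-8.900e-02  4.300e-01  1.738e+00  1.000e-03  9.800e-01 -9.900e-02] F [ 0.3 -0.2 -0.1] t 3.1
turn [-0.004 -0.001  0.006] shift [-0.014  0.014  0.65 ]
```

View pics/a.png

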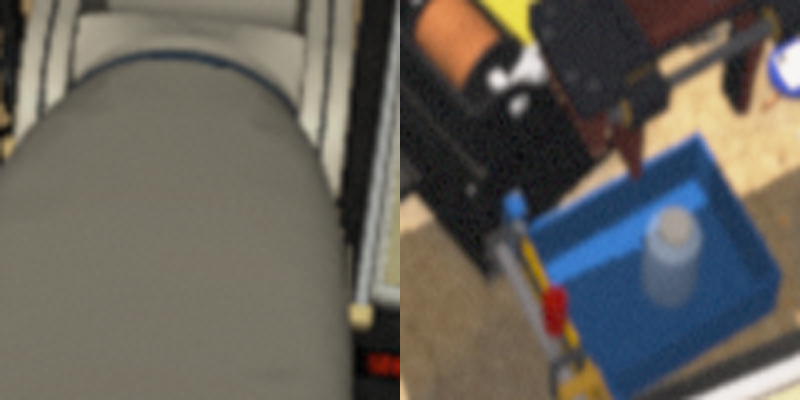

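The top view is blocked by the arm. The side view shows the open fingers at about (615,130) in the composite, above the bin, with the bottle upright at (672,255). I'll descend.

Emit:
servo_tool(rows=[[0,0,0,-0.014,0.014,0.2,66],[0,0,0,-0.014,0.014,0.4,66],[0,0,0,-0.014,0.014,0.55,66],[0,0,0,-0.014,0.014,0.64,66],[0,0,0,-0.014,0.014,0.64,66]])

```text
t: 3.82
ee_pos: [594.4, -45.5, 52.9]
orientation: [-2.214, -2.229, -0.0]
ft_force: [-0.2, -0.7, 0.6]
width: 66.2
grasp_force: 0.0
```

Emit:
servo_tool(rows=[[0,0,0,0,0,0,50],[0,0,0,0,0,0,40],[0,0,0,0,0,0,32],[0,0,0,0,0,0,32],[0,0,0,0,0,0,32],[0,0,0,0,0,0,32]])

```text
t: 4.58
ee_pos: [594.5, -45.9, 53.3]
orientation: [2.214, 2.228, 0.001]
ft_force: [-0.5, -0.0, 5.6]
width: 36.1
grasp_force: 30.0
```

Emit:
servo_tool(rows=[[0,0,0,0,0,-0.05,32],[0,0,0,0,0,-0.15,32],[0,0,0,0,0,-0.35,32],[0,0,0,0,0,-0.6,32],[0,0,0,0,0,-0.85,32],[0,0,0,0,0,-1,32],[0,0,0,0,0,-1,32]])

```text
t: 5.45
ee_pos: [595.5, -46.0, 256.4]
orientation: [2.211, 2.225, 0.006]
ft_force: [0.2, -0.8, -1.6]
width: 36.2
grasp_force: 29.9
```

```bash
python3 - <<'E'
from h import *
togo((500,140,300),60)
show()
im,d,K,R,t=grab("side"); cv2.imwrite("pics/b.png",cv2.resize(im[40:240,240:440],(500,500))[...,::-1])
E
```

```text
pos [595.5 -46.  256.4] yaw 0.3 q [-0.097  0.343  1.667  0.     1.125 -0.103] F [ 0.2 -0.8 -1.6] t 5.45
turn [ 0.004  0.003 -0.694] shift [ 0.932 -0.471 -0.221]
{'t': np.float64(5.45), 'qpos': array([-0.097,  0.343,  1.667,  0.   ,  1.125, -0.103]), 'ee_pos': array([595.548, -45.959, 256.432]), 'orientation': array([2.211, 2.225, 0.006]), 'ft_force': array([ 0.171, -0.764, -1.644]), 'width': np.float64(36.162), 'grasp_force': np.float64(29.947)}
```

View pics/b.png

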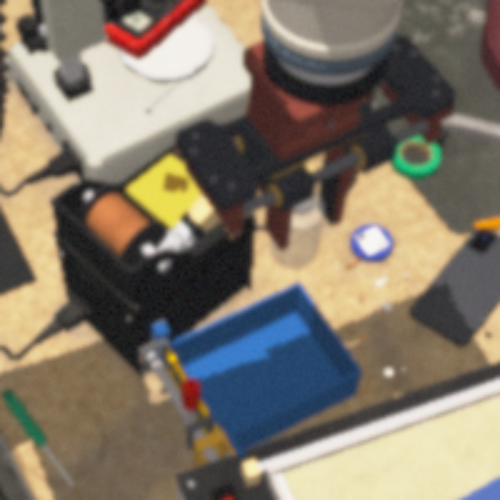

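The bottle is held upright between the fingers at (297,240) in the crop, and the bin is empty. I'll carry it towards the pad.

Emit:
servo_tool(rows=[[0,0,0,0,0,-0.22,32],[0,0,-0.1,0.2,-0.1,-0.27,32],[0,0,-0.2,0.4,-0.2,-0.27,32],[0,0,-0.3,0.6,-0.3,-0.27,32],[0,0,-0.4,0.8,-0.4,-0.25,32],[0,0,-0.5,0.93,-0.47,-0.22,32],[0,0,-0.6,0.93,-0.47,-0.22,32],[0,0,-0.69,0.93,-0.47,-0.22,32],[0,0,-0.69,0.93,-0.47,-0.22,32]])

```text
t: 6.62
ee_pos: [497.9, 139.5, 295.0]
orientation: [-0.823, -3.029, 0.002]
ft_force: [-0.1, -0.4, -0.8]
width: 36.5
grasp_force: 29.9
```

```bash
python3 -c "
from h import *
togo((402,238,240),90)"
```

```text
pos [497.9 139.5 295. ] yaw 59.6 q [ 0.25   0.183  1.791 -0.     1.171 -0.79 ] F [-0.1 -0.4 -0.8] t 6.62
turn [-0.001 -0.002 -0.354] shift [0.662 0.183 0.276]
```

Emit:
servo_tool(rows=[[0,0,-0.1,0.15,0.05,0,32],[0,0,-0.2,0.3,0.1,0,32],[0,0,-0.3,0.45,0.15,0.05,32],[0,0,-0.35,0.6,0.18,0.15,32],[0,0,-0.35,0.66,0.18,0.25,32],[0,0,-0.35,0.66,0.18,0.28,32]])

```text
t: 7.38
ee_pos: [401.7, 237.0, 239.0]
orientation: [-0.01, -3.138, 0.003]
ft_force: [-0.0, 0.2, -0.7]
width: 36.2
grasp_force: 29.9
```

```bash
python3 - <<'E'
from h import *
togo((402,238,60),90)
im,d,K,R,t=grab("side"); W=cloud(d,K,R,t)
cv2.imwrite("pics/c.png",cv2.resize(im[20:220,80:330],(750,600))[...,::-1])
E
```

```text
pos [401.7 237.  239. ] yaw 89.7 q [ 0.508  0.168  1.952  0.     1.026 -1.057] F [-0.   0.2 -0.7] t 7.38
turn [-0.001 -0.002 -0.004] shift [-0.004  0.006  0.895]
```

View pics/c.png

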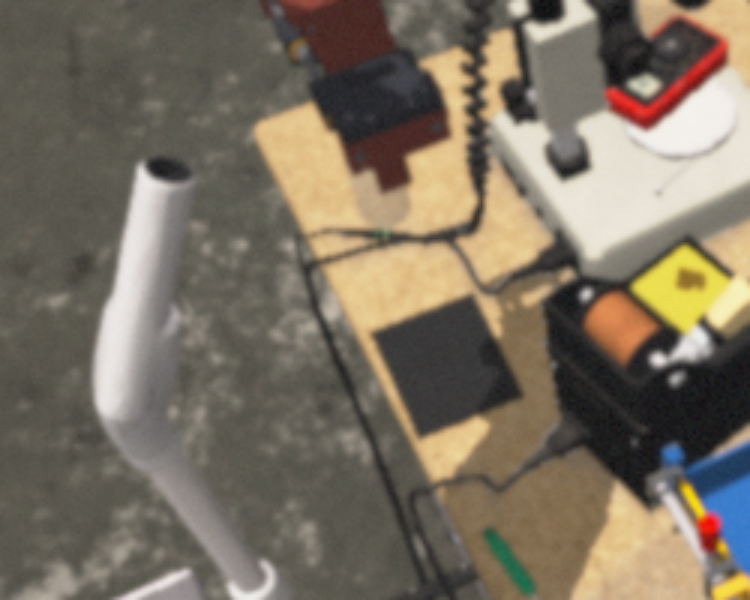

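The bottle hangs above the pad side, and the pole's tip is at about (165,165) in the crop, under the forearm. Before lowering I'll check the forearm's clearance from the pole.

```bash
python3 - <<'E'
from h import *
c,s=np.cos(.508),np.sin(.508)
for n in("top","side"):
    im,d,K,R,t=grab(n); p=cloud(d,K,R,t).reshape(-1,3); p=p[~np.isnan(p[:,0])]
    r=p[:,0]*c+p[:,1]*s; l=-p[:,0]*s+p[:,1]*c
    for a in range(40,560,30):
        m=(abs(r-a)<15)&(abs(l)<130)&(p[:,2]>200)
        if m.sum()>5: print(n,a,m.sum(),"z",np.percentile(p[m,2],[1,25,50,99]).round(),"l",np.percentile(l[m],[2,98]).round())
E
```

```text
top 40 194 z [207. 325. 344. 357.] l [-96. -44.]
top 70 411 z [202. 240. 289. 342.] l [-91.   7.]
top 160 274 z [747. 764. 780. 828.] l [-50. -49.]
top 190 2344 z [731. 804. 822. 838.] l [-50.   1.]
top 220 4558 z [249. 793. 801. 820.] l [-50.  55.]
top 250 4231 z [277. 765. 774. 791.] l [-50.  61.]
top 280 3183 z [314. 735. 745. 763.] l [-48.  58.]
top 310 2426 z [337. 701. 713. 733.] l [-50.  52.]
top 340 2091 z [353. 659. 673. 702.] l [-50.  66.]
top 370 1879 z [568. 650. 655. 673.] l [-50.  66.]
top 400 1192 z [351. 578. 624. 648.] l [-57.  67.]
top 430 2754 z [334. 541. 573. 630.] l [-68.  64.]
top 460 2247 z [333. 584. 589. 612.] l [-67.  73.]
top 490 1225 z [342. 578. 585. 596.] l [-53.  84.]
top 520 20 z [546. 557. 563. 572.] l [-50.  56.]
side 40 2455 z [204. 330. 360. 390.] l [-94. -12.]
side 70 988 z [204. 320. 341. 390.] l [-92.  83.]
side 220 236 z [227. 244. 251. 272.] l [12. 44.]
side 250 627 z [207. 260. 277. 310.] l [ 7. 51.]
side 280 594 z [247. 304. 320. 353.] l [ 3. 27.]
side 310 375 z [318. 347. 356. 372.] l [-1. 31.]
side 340 101 z [341. 347. 351. 360.] l [ 3. 32.]
side 400 275 z [322. 337. 356. 365.] l [-60. -31.]
side 430 1629 z [211. 353. 364. 445.] l [-74.  22.]
side 460 1376 z [204. 337. 364. 441.] l [-78.  63.]
side 490 141 z [322. 339. 347. 422.] l [-37.  99.]
side 520 7 z [328. 332. 338. 342.] l [12. 19.]
```

The forearm will clear the pole by about 40 mm, so I'll place the bottle slightly farther out on the pad.

Emit:
servo_tool(rows=[[0,0,0,-0.05,0.065,0.2,32],[0,0,0,-0.05,0.065,0.4,32],[0,0,0,-0.05,0.065,0.6,32],[0,0,0,-0.05,0.065,0.78,32],[0,0,0,-0.05,0.065,0.88,32],[0,0,0,-0.05,0.065,0.93,32],[0,0,0,-0.05,0.065,0.93,32]])

```text
t: 8.4
ee_pos: [413.9, 250.3, 54.7]
orientation: [0.009, 3.142, 0.0]
ft_force: [-0.7, -0.3, -1.1]
width: 36.4
grasp_force: 29.9
```

Emit:
servo_tool(rows=[[0,0,0,0,0,0.01,32],[0,0,0,0,0,0.015,32],[0,0,0,0,0,0.015,32]])

```text
t: 8.78
ee_pos: [413.5, 250.5, 52.1]
orientation: [0.008, 3.141, 0.001]
ft_force: [0.4, -0.7, -0.6]
width: 36.3
grasp_force: 29.9
```

Emit:
servo_tool(rows=[[0,0,0,0,0,0.01,32],[0,0,0,0,0,0.02,32],[0,0,0,0,0,0.025,32],[0,0,0,0,0,0.025,32]])

```text
t: 9.28
ee_pos: [413.2, 250.3, 46.5]
orientation: [-0.007, -3.141, 0.0]
ft_force: [-0.2, -0.5, -2.0]
width: 36.1
grasp_force: 29.9
```

Emit:
servo_tool(rows=[[0,0,0,0,0,0.005,32],[0,0,0,0,0,0.01,32],[0,0,0,0,0,0.01,32]])

```text
t: 9.65
ee_pos: [413.6, 250.4, 45.3]
orientation: [0.007, 3.141, 0.0]
ft_force: [-0.1, -1.8, 7.8]
width: 36.4
grasp_force: 30.0
```

The bottle has touched down. I'll release it slowly and retreat straight up.

Emit:
servo_tool(rows=[[0,0,0,0,0,0,37],[0,0,0,0,0,0,40],[0,0,0,0,0,0,46],[0,0,0,0,0,0,54],[0,0,0,0,0,0,62],[0,0,0,0,0,0,62]])

```text
t: 10.4
ee_pos: [413.3, 250.3, 44.6]
orientation: [-0.008, -3.141, 0.0]
ft_force: [-0.9, 0.8, -0.4]
width: 61.7
grasp_force: 0.0
```

Emit:
servo_tool(rows=[[0,0,0,0,0,-0.1,62],[0,0,0,0,0,-0.25,62],[0,0,0,0,0,-0.5,62],[0,0,0,0,0,-0.75,62],[0,0,0,0,0,-1,62],[0,0,0,0,0,-1,62]])

```text
t: 11.15
ee_pos: [415.4, 251.5, 248.4]
orientation: [0.008, 3.135, 0.006]
ft_force: [0.1, 1.1, -0.0]
width: 61.8
grasp_force: 0.0
```

```bash
python3 - <<'E'
from h import *
togo((490,140,300),45)
im,d,K,R,t=grab("side"); W=cloud(d,K,R,t)
p=W.reshape(-1,3); m=(abs(p[:,0]-413)<35)&(abs(p[:,1]-250)<35)&(p[:,2]>20)&(p[:,2]<110); print(m.sum(),np.percentile(p[m],[2,50,98],axis=0).round(1))
cv2.imwrite("pics/d.png",cv2.resize(im[60:220,150:330],(675,600))[...,::-1])
E
```

```text
pos [415.4 251.5 248.4] yaw 89.7 q [ 0.52   0.18   1.911  0.     1.042 -1.046] F [ 0.1  1.1 -0. ] t 11.15
turn [0.004 0.003 0.52 ] shift [-0.378 -0.555 -0.257]
314 [[388.1 230.5  21.5]
 [404.3 239.2  59.4]
 [422.9 258.1  78.4]]
```

View pics/d.png

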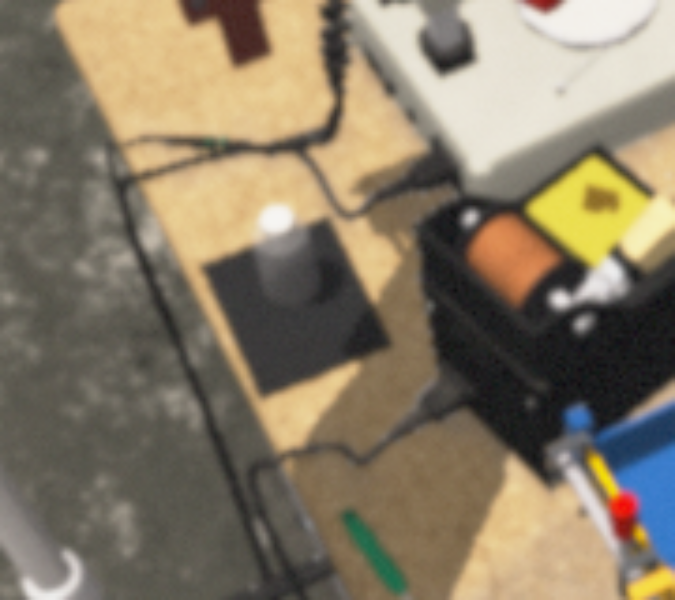

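The bottle stands upright on the pad at (275,255) in the crop and the fingers are clear of it. Next is the knob.

Emit:
servo_tool(rows=[[0,0,0.1,0,-0.1,-0.15,62],[0,0,0.2,-0.1,-0.25,-0.25,58],[0,0,0.3,-0.2,-0.45,-0.25,54],[0,0,0.4,-0.3,-0.65,-0.25,50],[0,0,0.5,-0.37,-0.85,-0.25,46],[0,0,0.6,-0.37,-0.95,-0.25,46],[0,0,0.7,-0.37,-0.95,-0.25,46],[0,0,0.7,-0.37,-0.95,-0.25,46]])

```text
t: 12.2
ee_pos: [485.5, 59.6, 292.8]
orientation: [-1.579, -2.713, 0.003]
ft_force: [-0.0, -0.6, -0.0]
width: 46.1
grasp_force: 0.0
```

```bash
python3 -c "
from h import *
togo((489,-64.5,200),0)"
```

```text
pos [485.5  59.6 292.8] yaw 29.6 q [ 0.098  0.14   1.849  0.     1.156 -0.419] F [-0.  -0.6 -0. ] t 12.2
turn [-0.002 -0.     0.344] shift [-0.549 -0.29   0.464]
```

Emit:
servo_tool(rows=[[0,0,0.1,-0.15,-0.08,0,46],[0,0,0.2,-0.3,-0.16,0,46],[0,0,0.3,-0.45,-0.24,0.05,46],[0,0,0.344,-0.55,-0.29,0.2,46],[0,0,0.344,-0.55,-0.29,0.4,46],[0,0,0.344,-0.55,-0.29,0.46,46],[0,0,0.344,-0.55,-0.29,0.46,46]])

```text
t: 13.08
ee_pos: [489.8, -63.8, 202.0]
orientation: [-2.218, -2.223, 0.002]
ft_force: [-0.1, -0.2, 0.7]
width: 46.0
grasp_force: 0.0
```

```bash
python3 - <<'E'
from h import *
togo((489,-64.5,97),0)
im,d,K,R,t=grab("side"); W=cloud(d,K,R,t)
H=cv2.cvtColor(im,cv2.COLOR_RGB2HSV)
m=((H[...,0]<6)|(H[...,0]>174))&(H[...,1]>150)&(H[...,2]>70); r=np.zeros_like(m); r[185:212,305:330]=m[185:212,305:330]
p=W[r]; print(r.sum(),np.nanpercentile(p,[3,50,97],axis=0).round(1),np.argwhere(r).mean(0))
print(project((489,-64.5,109),K,R,t))
cv2.imwrite("pics/e.png",cv2.resize(im[130:240,250:380],(709,600),interpolation=cv2.INTER_CUBIC)[...,::-1])
E
```

```text
pos [489.8 -63.8 202. ] yaw 0.1 q [-0.154  0.26   1.931  0.     0.953 -0.156] F [-0.1 -0.2  0.7] t 13.07
turn [-0.002 -0.     0.001] shift [-0.004 -0.003  0.525]
53 [[484.  -69.5  99.1]
 [488.4 -66.4 122.6]
 [493.7 -59.1 129.2]] [197.50943396 315.71698113]
[315.65168302 199.15077382]
```

View pics/e.png

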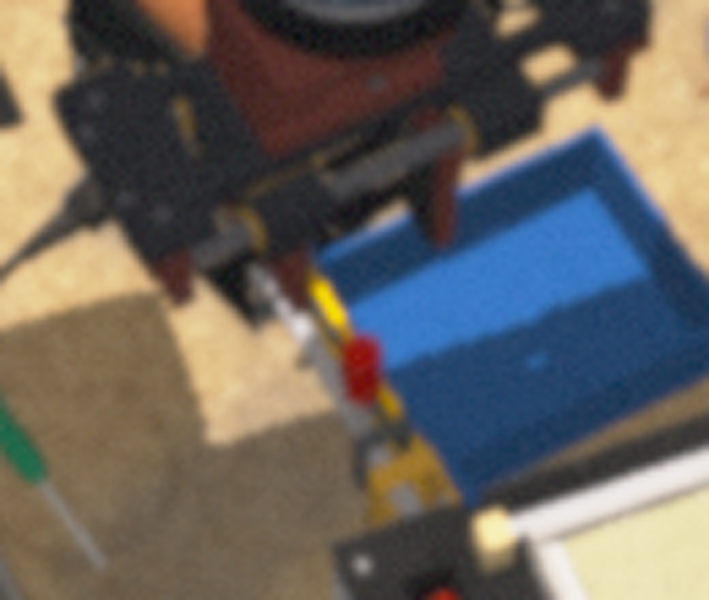

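The fingers at (290,270) and (445,200) in the crop straddle the knob at (362,370) along x, and its projection agrees. I'll descend and grip.

Emit:
servo_tool(rows=[[0,0,0,-0.004,-0.003,0.15,46],[0,0,0,-0.004,-0.003,0.3,46],[0,0,0,-0.004,-0.003,0.42,46],[0,0,0,-0.004,-0.003,0.5,46],[0,0,0,-0.004,-0.003,0.52,46],[0,0,0,-0.004,-0.003,0.52,46]])

```text
t: 13.88
ee_pos: [490.2, -65.1, 99.3]
orientation: [2.221, 2.221, 0.001]
ft_force: [0.0, 0.5, 0.9]
width: 45.7
grasp_force: 0.0
```

Emit:
servo_tool(rows=[[0,0,0,0,0,0,34],[0,0,0,0,0,0,24],[0,0,0,0,0,0,18],[0,0,0,0,0,0,12],[0,0,0,0,0,0,8],[0,0,0,0,0,0,8]])

```text
t: 14.62
ee_pos: [490.0, -65.1, 98.9]
orientation: [2.221, 2.221, 0.001]
ft_force: [0.3, -0.4, 3.6]
width: 15.6
grasp_force: 30.0
```

```bash
python3 -c "
from h import *
togo((489,-64.5,109),0);show()"
```

```text
pos [490.  -65.1  98.9] yaw 0.0 q [-0.156  0.427  1.996  0.     0.717 -0.156] F [ 0.3 -0.4  3.6] t 14.62
turn [0.001 0.    0.   ] shift [ 0.003 -0.005 -0.05 ]
{'t': np.float64(14.625), 'qpos': array([-0.156,  0.427,  1.996,  0.   ,  0.717, -0.156]), 'ee_pos': array([489.999, -65.128,  98.906]), 'orientation': array([2.221e+00, 2.221e+00, 1.000e-03]), 'ft_force': array([ 0.312, -0.364,  3.6  ]), 'width': np.float64(15.646), 'grasp_force': np.float64(30.001)}
```

Emit:
servo_tool(rows=[[0,0,0,0,0,-0.015,8],[0,0,0,0,0,-0.03,8],[0,0,0,0,0,-0.045,8],[0,0,0,0,0,-0.06,8],[0,0,0,0,0,-0.06,8],[0,0,0,0,0,-0.06,8]])

```text
t: 15.38
ee_pos: [489.7, -65.1, 110.7]
orientation: [2.221, 2.221, 0.0]
ft_force: [1.5, 1.1, 0.3]
width: 15.1
grasp_force: 30.0
```

Emit:
servo_tool(rows=[[0,0,0,0.015,0,0,8],[0,0,0,0.03,0,0,8],[0,0,0,0.04,0,0,8],[0,0,0,0.05,0,0,8],[0,0,0,0.05,0,0,8]])

```text
t: 16.0
ee_pos: [489.7, -54.8, 110.7]
orientation: [-2.221, -2.221, -0.0]
ft_force: [2.1, 1.3, -1.2]
width: 15.3
grasp_force: 30.0
```

Emit:
servo_tool(rows=[[0,0,0,0.015,0,0,8],[0,0,0,0.03,0,0,8],[0,0,0,0.05,0,0,8],[0,0,0,0.07,0,0,8],[0,0,0,0.09,0,0,8],[0,0,0,0.09,0,0,8]])

```text
t: 16.75
ee_pos: [489.9, -36.6, 110.8]
orientation: [2.221, 2.222, 0.001]
ft_force: [3.0, 2.1, -1.1]
width: 15.5
grasp_force: 30.0
```

```bash
python3 - <<'E'
from h import *
show()
o=ctrl.get_obs(); p=np.array(o["ee_pos"])[:2]; h=np.array([567-64,-40.5+56]); print("hinge",h,"rel",p-h)
im,d,K,R,t=grab("side"); cv2.imwrite("pics/f.png",cv2.resize(im[130:240,250:380],(709,600),interpolation=cv2.INTER_CUBIC)[...,::-1])
for a in range(5,36,5):
    A=-np.radians(a); T=h+np.array([[np.cos(A),-np.sin(A)],[np.sin(A),np.cos(A)]])@(p-h)
    s=T-p; print(a,"tool x(+y)",(s[1]/200).round(3),"tool y(+x)",(s[0]/200).round(3),"turn z",round(-A/1.5,3))
E
```

```text
{'t': np.float64(16.75), 'qpos': array([-9.900e-02,  4.030e-01,  1.998e+00,  1.000e-03,  7.410e-01,
       -1.000e-01]), 'ee_pos': array([489.917, -36.627, 110.778]), 'orientation': array([2.221e+00, 2.222e+00, 1.000e-03]), 'ft_force': array([ 3.007,  2.1  , -1.129]), 'width': np.float64(15.494), 'grasp_force': np.float64(30.0)}
hinge [503.   15.5] rel [-13.0827019  -52.12735797]
5 tool x(+y) 0.007 tool y(+x) -0.022 turn z 0.058
10 tool x(+y) 0.015 tool y(+x) -0.044 turn z 0.116
15 tool x(+y) 0.026 tool y(+x) -0.065 turn z 0.175
20 tool x(+y) 0.038 tool y(+x) -0.085 turn z 0.233
25 tool x(+y) 0.052 tool y(+x) -0.104 turn z 0.291
30 tool x(+y) 0.068 tool y(+x) -0.122 turn z 0.349
35 tool x(+y) 0.085 tool y(+x) -0.138 turn z 0.407
```

View pics/f.png

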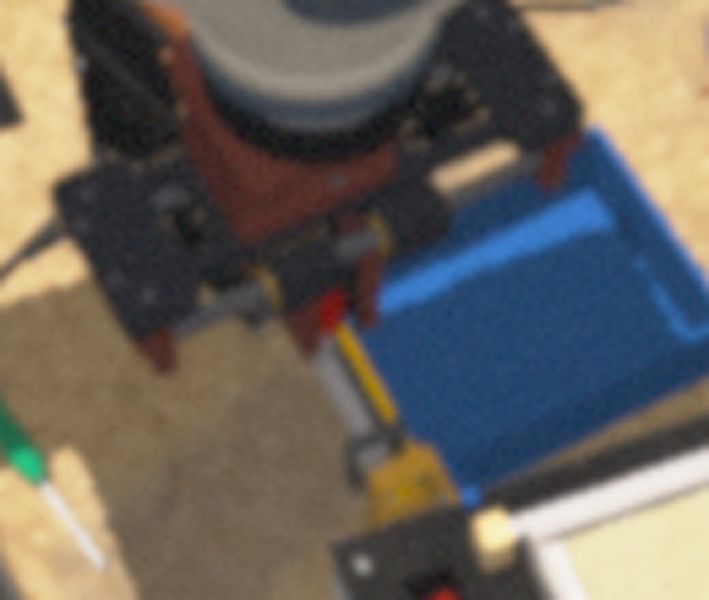

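The knob at (333,312) in the crop is held and the bolt is drawn about 28 mm with only small forces. I'll swing the gate along its arc now.

Emit:
servo_tool(rows=[[0,0,0.03,0.003,-0.011,0,8],[0,0,0.058,0.007,-0.022,0,8],[0,0,0.087,0.011,-0.033,0,8],[0,0,0.116,0.015,-0.044,0,8],[0,0,0.116,0.015,-0.044,0,8]])

```text
t: 17.42
ee_pos: [480.7, -34.1, 110.7]
orientation: [-2.406, -2.021, -0.0]
ft_force: [2.3, -0.0, -1.1]
width: 15.5
grasp_force: 30.0
```

Emit:
servo_tool(rows=[[0,0,0.039,0.004,-0.015,0,8],[0,0,0.078,0.009,-0.03,0,8],[0,0,0.116,0.0155,-0.044,0,8],[0,0,0.155,0.022,-0.058,0,8],[0,0,0.194,0.03,-0.072,0,8],[0,0,0.233,0.039,-0.086,0,8],[0,0,0.233,0.039,-0.086,0,8]])

```text
t: 18.3
ee_pos: [464.6, -23.5, 110.5]
orientation: [-2.719, -1.573, 0.002]
ft_force: [0.3, -0.6, -1.4]
width: 15.4
grasp_force: 30.0
```

```bash
python3 - <<'E'
from h import *
show()
im,d,K,R,t=grab("side"); W=cloud(d,K,R,t); H=cv2.cvtColor(im,cv2.COLOR_RGB2HSV)
p=np.array(ctrl.get_obs()["ee_pos"])-(503,15.5,0); print("gate angle by knob",np.degrees(np.arctan2(-36.6-15.5,489.9-503)-np.arctan2(p[1],p[0])))
y=(H[...,0]>18)&(H[...,0]<34)&(H[...,1]>150)&(H[...,2]>70)
w=W[190:235,290:340][y[190:235,290:340]]; w=w[(w[:,2]>45)&(w[:,2]<70)]; print(len(w)); 
if len(w)>8:
    l=cv2.fitLine(w[:,:2].astype(np.float32),cv2.DIST_HUBER,0,.01,.01).ravel(); print(l,np.degrees(np.arctan2(l[0],l[1])))
cv2.imwrite("pics/g.png",cv2.resize(im[130:240,250:380],(709,600),interpolation=cv2.INTER_CUBIC)[...,::-1])
E
```

```text
{'t': np.float64(18.3), 'qpos': array([-0.076,  0.373,  2.052, -0.   ,  0.718,  0.446]), 'ee_pos': array([464.597, -23.453, 110.521]), 'orientation': array([-2.719e+00, -1.573e+00,  2.000e-03]), 'ft_force': array([ 0.312, -0.596, -1.446]), 'width': np.float64(15.432), 'grasp_force': np.float64(30.001)}
gate angle by knob 30.392247949410812
114
[ 4.4920865e-01  8.9342690e-01  4.7039764e+02 -4.3947609e+01] 26.692923
```

View pics/g.png

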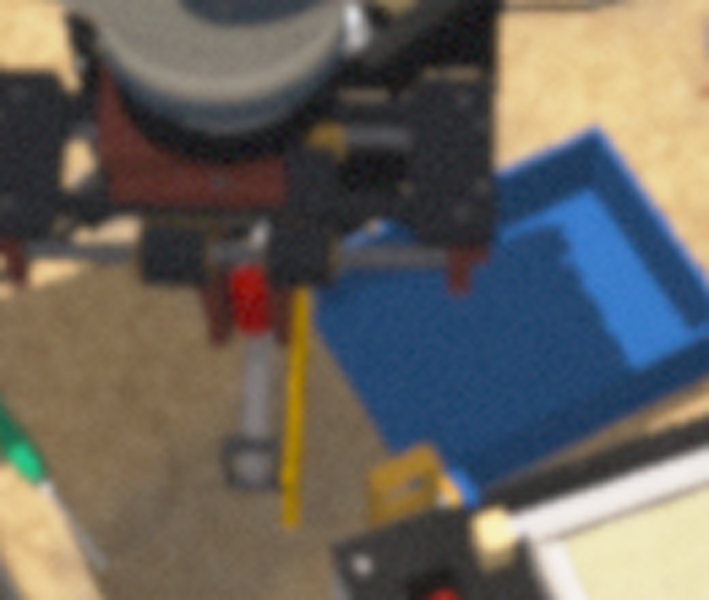

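The gate is open about 30° (yellow edge from (300,290) to (290,525) in the crop), and the knob at (250,300) is still gripped. I'm handing the job in.

Emit:
servo_tool(rows=[[0,0,0,0,0,0,8],[0,0,0,0,0,0,8]])

```text
t: 18.6
ee_pos: [464.7, -23.5, 110.5]
orientation: [-2.72, -1.572, 0.002]
ft_force: [0.2, -0.9, -0.7]
width: 15.2
grasp_force: 30.0
```

```bash
python3 -c "
from h import *
show(); print(ctrl.close_job())"
```

```text
{'t': np.float64(18.6), 'qpos': array([-0.076,  0.373,  2.051, -0.   ,  0.718,  0.447]), 'ee_pos': array([464.743, -23.534, 110.513]), 'orientation': array([-2.720e+00, -1.572e+00,  2.000e-03]), 'ft_force': array([ 0.216, -0.936, -0.736]), 'width': np.float64(15.2), 'grasp_force': np.float64(30.0)}
the job is handed in; nothing more can be done
None
```

Job handed in at 18.6 s: the bottle stands upright on the black pad, the bolt was lifted about 12 mm and drawn 28 mm without catching, and the gate is held open at roughly 27–30° with the knob still gripped; the earbud case was not touched.

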